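# Close and clip the storage jar

## Robot

A 6-joint arm with a two-finger parallel gripper is mounted at the origin on a cart in front of the work surface, level with it; the furniture and walls round the work are solid. World frame = base frame: x ahead of the robot, y to its left, z up, the work surface at z = 0. Lengths are in m, angles in rad, forces in N, time in s.
With the tool pointing down it reaches from about 0.375 to 0.925 m from the base axis. Payload 5.7 kg.
Tool frame: the origin (TCP) lies on the centre line of the jaws, within the pads' length; the fingertips stand finger_overhang ahead of it and the grasp point (between the pads) lies 8 mm behind it (finger_overhang is the distance from the TCP to the fingertips, in m); z points along the fingers, y is the direction in which the jaws open and shut (so a half turn about z gives the same grasp; the last joint's range is limited). The gripper opens to 88 mm and grips with 3 to 60 N. Pads are 20 mm wide; open, the fingers measure 115 mm over their backs; the gripper's body (75 mm by 178 mm) begins 61 mm behind the grasp point.
Start: joints at [-1.289, 0.359, 1.51, -0, 1.272, -0.115], TCP at [0.232, -0.553, 0.234] pointing down, gripper open.
Joint ranges: [-2.97, 2.97], [-1.01, 2.36], [0.21, 2.38], [-0.96, 4.11], [0.2, 2.71], [-2.98, 2.98]. Speed limits (rad/s): [2.39, 2.39, 3.14, 3.14, 3.14, 3.14].

## Interface

Orientations are given as a unit quaternion [x, y, z, w].
In Python, from workcell import * gives the robot as it stands.
- The arm moves only by the shell command python3 -m creep 'ROWS' [OPENING] [FORCE]. ROWS is JSON, a list of rows, each an object of numbers: "x", "y", "z": the shift along the tool's x, y, z in cm; "spin": the turn about the tool's z in degrees. In form: [{"x": .., "y": .., "z": .., "spin": ..}, ...]. A call has 1 to 5 rows; each row shifts and turns the pose as measured when the row begins, along the tool's axes as they then stand; what a row does not reach is not made up. A row lasts 1/10 s, in which the tool goes at most 50 mm and 8.59 degrees, less where a joint would pass 70% of its speed; a pose out of reach is approached as far as the arm can. A call with a gripper value outside its range is refused whole. OPENING is the closure, from -1 (fully open) to 1 (shut), so that 0 is half open, set as the call begins (- or left out, the last holds). The fingers move at their own pace and stop on an object; FORCE is the grip in N (left out, the last holds). Time passes only in rows, so rows that do not move let the fingers close. It gives the time, the measured TCP pose, the force and the opening at its end, in the units of the state.
- get_state(): the state, without advancing time (a new reading comes with each control period).
- camera(name): name is "scene" or "side" or "wrist"; returns the picture (480x640x3 uint8, blue, green, red); there is no depth.
- camera_params(name): a dict with "mtx" (3x3 intrinsics, pixels), "D" ([k1, k2, p1, p2, k3] as OpenCV has them; the pictures are not rectified), "eye" and "rotation" of the camera in the world. Camera axes: x right, y down, z forward; pixel columns grow to the right and rows downward; lengths in m; the calibration is good to about 2 mm. A picture is of the moment at which its call begins: read the wrist's pose just before it. camera_params takes no time and is no camera call; for the wrist camera it gives the pose at the moment of the call.
- close_job(): hands the job in, once; it reports no verdict.
Trained networks look in the newest picture that a camera, given by its name, has taken for a name from the list of things; names that differ only in an ending like _2 or _b are one class to them, and where a whole thing is asked for, a point or a joint stands for the part that bears it (a point fixed in the world has none). Each returns a list of dicts, best first, with "p" (0 to 1); they miss things now and then, are a little off and sometimes report something else, mostly with a low value. They report only what shows in the picture. A call takes as long as a camera call.
- look_for(label, camera): "rect" ([left, top, right, bottom] in pixels, round what is visible of it).
- outline_of(label, camera): "region" (480x640 bool, what is visible of it) and "rect" ([left, top, right, bottom] in pixels, round what is visible of it).
- tip_of(label, camera): "centre" ([column, row] in pixels: a listed point, or the origin of a listed thing).
The state is a dict: "t": time; "joints": joint angles; "joint_vel": joint speeds; "effort": joint torques, N m; "tool_pos": TCP position; "tool_rot": TCP orientation; "ft_force": force on the tool from outside, world axes, zero at the start; "ft_torque": the same for the moment, N m; "opening": finger opening in m.
Only numpy, scipy, OpenCV 4.12 (cv2) and the standard library are available. Lean on these libraries where they do the work, as an engineer would, in place of code of your own. Each camera call takes 0.05 s, during which the arm holds its last target.

## Task

One of the two clip-top storage jars on the worktop was left open. Without picking anything up, gently push its lid over and down until it is fully shut, then push its steel clip lever down past centre so that it snaps home against the jar. Do it with the fingertips, leave the jar standing where it is, and do not disturb the things round it.

Things in the scene. Friction and masses are not known exactly. Their poses are not given: they have to be found in the camera images.
- jar: the open jar, the shorter of the two: white ceramic body 90 mm across and 120 mm tall to the rim, about 1 to 1.3 kg, standing loose; round wooden lid 86 mm across and 14 mm thick on a steel wire hinge. Origin: centre of the underside, on the worktop. Its z axis points up; its own -x axis points to the clip-lever side (front) and +x to the lid hinge (back); y runs along both hinge pins.
- jar_lid (a joint): angle of the open jar's lid, rad: 0 is shut flat on the rim, 1.57 stands upright, 1.35 to 1.95 at the start (above 1.57 it leans back, away from the lever side); it stops at 2.0. The hinge is stiff: the lid stays at whatever angle it is left, and moves under about 1.5 N near its free edge.
- jar_lever (a joint): angle of the steel clip lever, rad: 0 is up and open (pointing out from the jar's front and 50 degrees above level), growing as it is pushed out and down; dead centre is at 1.75 (50 degrees below level), from where it snaps by itself to its stop at 2.27 (pointing down beside the jar wall). Short of dead centre it springs back to 0. It takes about 3 to 8 N at 30 mm from its pivot.
- lid_hinge (a point): middle of the lid's hinge pin, 50 mm behind the jar's axis (jar's +x) and 124 mm above the worktop. With the lid shut its flat top lies 13 mm above this pin, and its free edge reaches 93 mm from the pin toward the jar's -x.
- lid_front (a point): point on the lid's outer (top) face 4 mm in from its free edge, on its centre line: 89 mm from the hinge pin along the lid; 137 mm above the worktop when shut.
- lever_pivot (a point): middle of the lever's pivot pin, 53 mm in front of the jar's axis (jar's -x) and 104 mm above the worktop.
- lever_tip (a point): rolled outer end of the clip lever, on its centre line, 60 mm from the pivot; the lever is a steel plate 26 mm wide and 2.6 mm thick. A fingertip pushed straight down about 30 mm in front of the pivot, from above the open lever to about 50 mm below the pivot, carries it past centre.
- loop_bar (a point): middle of the cross bar of a thin wire loop, 32 mm wide, linked to the lever: it stands 15 mm in front of the lever pivot and 42 mm above it while the lever is up, and is drawn down over the small steel catch on the lid's front by itself as the lever goes down. With the lever down it bars the lid, so an open lid no longer shuts and a shut one no longer opens.
- jar_tall: bystander: the second clip-top jar of the same kind, 32 mm taller (about 170 mm with its lid), already shut and clipped, standing loose. Origin: centre of the underside.
- mug: bystander: spotted mug with a handle, 92 x 127 x 93 mm, loose. Origin: centre of the underside.
- pepper: bystander: small pepper shaker, 44 mm across and 90 mm tall, loose. Origin: centre of the underside.
- teaspoon: bystander: steel teaspoon 138 mm long lying flat, loose. Origin: its centre, on the worktop.
- marble_bowl: bystander: marble mortar 131 mm across and 85 mm tall, loose, farther back. Origin: centre of the underside.

How it is judged:
By the outcome, as a careful person would: the job done as asked, in the order asked, and still so for the second after the job is handed in, with the robot touching nothing.
It also fails if it takes over 42 s, if anything falls off the work surface, if the arm or the gripper's body presses on something with over 40 N, if the wrist force passes 120 N, or if a joint passes its speed limit or range.

## Working session

There is one attempt and no reset: what is moved stays moved. The work goes in short steps, Python scripts to look and compute and a shell command to move; the robot and the scene stay as the last step left them, time stands still between calls to the robot, and variables do not carry over. Pictures are saved under pics/ and viewed, and the job is handed in when it is done.

```bash
ls; mkdir -p pics
python3 - <<'E'
from workcell import *
import cv2
s=get_state(); print({k:s[k] for k in('t','tool_pos','tool_rot','opening','ft_force','joints')}); 
for n in('scene','side'):
    im=camera(n); cv2.imwrite(f'pics/{n}0.png',im)
    p=camera_params(n); print(n,p)
    for l in('jar','jar_tall','lid_hinge','lid_front','lever_pivot','lever_tip','loop_bar'):
        print(l,[(d['p'],d['centre']) for d in tip_of(l,n)][:3])
print(get_state()['t'])
try: print(finger_overhang)
except Exception as e: print(e)
E
```

```text
pics
{'t': 0.0, 'tool_pos': array([ 0.23166914, -0.55275919,  0.2328293 ]), 'tool_rot': array([ 9.80380960e-01,  1.97110057e-01, -1.04261650e-04, -8.87371430e-04]), 'opening': 0.08790568623259667, 'ft_force': array([0.01753288, 0.46804927, 0.30827708]), 'joints': array([-1.28909800e+00,  3.59487072e-01,  1.51140863e+00, -6.29343408e-05,
        1.27248289e+00, -1.15101822e-01])}
scene {'mtx': array([[516.53758855,   0.        , 327.2649609 ],
       [  0.        , 516.53758855, 229.24372217],
       [  0.        ,   0.        ,   1.        ]]), 'D': array([0.02505616, 0.        , 0.        , 0.        , 0.        ]), 'eye': array([-0.27857613, -0.58920959,  0.54996381]), 'rotation': array([ 0.73088538, -0.40875617,  0.26255922, -0.47936167])}
jar [(0.76, [324.8, 281.9])]
jar_tall [(0.59, [418.4, 312.4]), (0.34, [333.7, 348.6])]
lid_hinge [(0.73, [344.2, 220.8])]
lid_front [(0.92, [349.7, 179.6])]
lever_pivot [(0.59, [302.5, 237.9])]
lever_tip [(0.74, [335.4, 349.3]), (0.47, [279.5, 217.0])]
loop_bar [(0.56, [289.2, 220.8])]
side {'mtx': array([[523.19270312,   0.        , 319.59193966],
       [  0.        , 523.19270312, 237.11296406],
       [  0.        ,   0.        ,   1.        ]]), 'D': array([-0.07543145,  0.        ,  0.        ,  0.        ,  0.        ]), 'eye': array([-0.01608256,  0.79738307,  0.63050739]), 'rotation': array([-0.25572288,  0.80974507, -0.50780127,  0.14510894])}
jar [(0.55, [317.7, 285.3])]
jar_tall [(0.58, [369.1, 251.0])]
lid_hinge [(0.81, [312.4, 227.1])]
lid_front [(0.86, [314.2, 189.6])]
lever_pivot [(0.8, [326.0, 259.0])]
lever_tip [(0.74, [335.2, 246.1])]
loop_bar [(0.48, [325.5, 242.4])]
0.8
0.011
```

View pics/scene0.png

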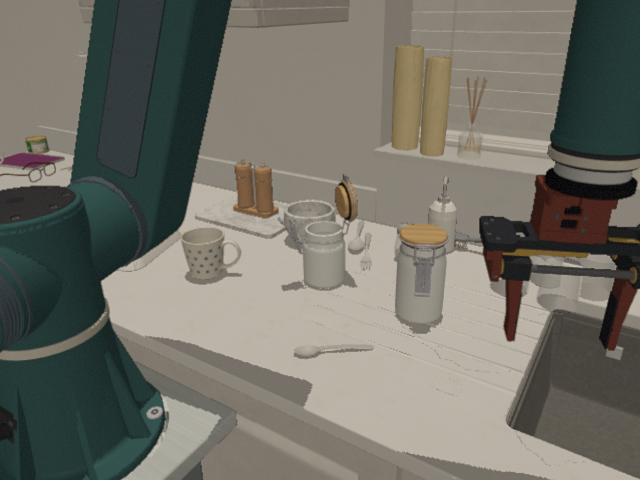

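View pics/side0.png

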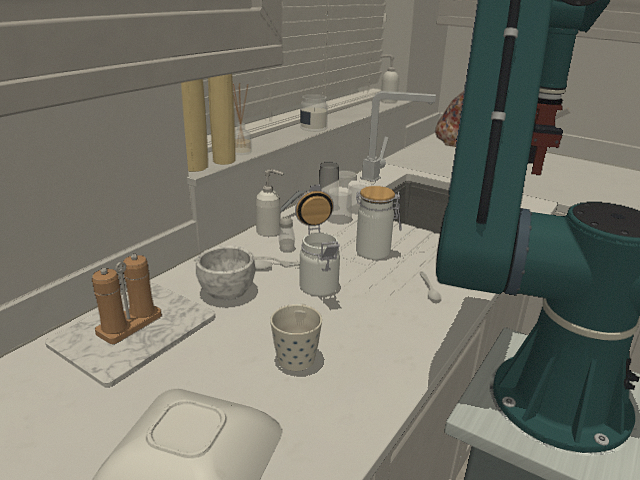

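```bash
cat > h.py <<'E'
import numpy as np, cv2
from scipy.spatial.transform import Rotation as R
from workcell import *
def ray(n,px,P=None):
    P=P or camera_params(n)
    u=cv2.undistortPoints(np.array([[px]],float),P['mtx'],P['D'])[0,0]
    d=R.from_quat(P['rotation']).apply([u[0],u[1],1]); return np.array(P['eye']),d/np.linalg.norm(d)
def tri(rs):
    A=sum(np.eye(3)-np.outer(d,d) for e,d in rs); b=sum((np.eye(3)-np.outer(d,d))@e for e,d in rs)
    x=np.linalg.solve(A,b); return x,[np.linalg.norm((np.eye(3)-np.outer(d,d))@(x-e)) for e,d in rs]
def onz(n,px,z):
    e,d=ray(n,px); return e+d*(z-e[2])/d[2]
def proj(n,X):
    P=camera_params(n); r=R.from_quat(P['rotation']).inv(); c=r.apply(np.atleast_2d(X)-P['eye'])
    return cv2.projectPoints(c,np.zeros(3),np.zeros(3),P['mtx'],P['D'])[0][:,0]
E
python3 - <<'E'
from h import *
np.set_printoptions(precision=4,suppress=True)
print(R.from_quat(camera_params('scene')['rotation']).as_matrix()[:,2])
D={'jar':((324.8,281.9),(317.7,285.3)),'hinge':((344.2,220.8),(312.4,227.1)),'front':((349.7,179.6),(314.2,189.6)),'piv':((302.5,237.9),(326,259)),'tip':((279.5,217),(335.2,246.1)),'bar':((289.2,220.8),(325.5,242.4)),'tall':((418.4,312.4),(369.1,251))}
for k,(a,b) in D.items(): print(k,*tri([ray('scene',a),ray('side',b)]))
E
```

```text
[ 0.7757  0.4861 -0.4026]
jar [ 0.5525 -0.0626 -0.0048] [np.float64(0.003078326022996299), np.float64(0.003078326022996461)]
hinge [ 0.5894 -0.0872  0.1276] [np.float64(0.0007323199660196361), np.float64(0.0007323199660196378)]
front [ 0.5936 -0.0964  0.2167] [np.float64(0.002861291418434501), np.float64(0.002861291418434377)]
piv [ 0.5147 -0.029   0.0998] [np.float64(0.004818632039408585), np.float64(0.004818632039408575)]
tip [ 0.4762 -0.0015  0.1541] [np.float64(0.0049998750767138635), np.float64(0.004999875076713906)]
bar [ 0.502  -0.0096  0.1446] [np.float64(0.0013902432853749598), np.float64(0.0013902432853749747)]
tall [ 0.5418 -0.2839 -0.004 ] [np.float64(0.0017470186513959937), np.float64(0.0017470186513960238)]
```

The open jar is at about (324,255) in the scene view, with its lid upright, its lever toward the mug at left front, and the tall jar to its right. First I'll locate the bystanders, shut the gripper, raise it and turn it to the jar's heading.

```bash
python3 -m creep '[{"z":-2,"spin":8.5},{"z":-2,"spin":8.5},{"z":-2,"spin":8.5},{"z":-2,"spin":8.5},{"spin":8.5}]' 1 10
python3 - <<'E'
from h import *
np.set_printoptions(precision=4,suppress=True)
for l in('mug','pepper','marble_bowl','jar_tall'):
    r={}
    for n in('scene','side'):
        t=tip_of(l,n); 
        if t: r[n]=t[0]['centre']; print(l,n,t[0],onz(n,t[0]['centre'],0)[:2])
s=get_state(); T=R.from_quat(s['tool_rot']).as_matrix(); print(s['t'],s['tool_pos'],T[:,0],T[:,1],s['joints'],s['opening'])
E
```

```text
mug scene {'centre': [212.8, 272.5], 'p': 0.76} [0.4472 0.1675]
pepper scene {'centre': [401.6, 257.5], 'p': 0.63} [ 0.7307 -0.1618]
pepper side {'centre': [289.7, 247.6], 'p': 0.96} [ 0.717  -0.1711]
marble_bowl scene {'centre': [310.8, 238.6], 'p': 0.96} [0.7096 0.0796]
marble_bowl side {'centre': [227.3, 290.6], 'p': 0.6} [0.7025 0.0802]
jar_tall scene {'centre': [418.4, 312.4], 'p': 0.59} [ 0.5328 -0.2866]
jar_tall side {'centre': [369.1, 251.0], 'p': 0.58} [ 0.5405 -0.2796]
1.2 [ 0.2319 -0.5533  0.2336] [0.9223 0.3865 0.    ] [ 0.3865 -0.9223 -0.0001] [-1.2891  0.3588  1.5104  0.      1.2725 -0.1151] 0.08796619529472444schema error: expected keys x, y, z, spin
```

```bash
python3 -m creep '[{"x":0,"y":0,"z":-2,"spin":8.5},{"x":0,"y":0,"z":-2,"spin":8.5},{"x":0,"y":0,"z":-2,"spin":8.5},{"x":0,"y":0,"z":-2,"spin":8.5},{"x":0,"y":0,"z":0,"spin":8.5}]' 1 10;python3 -m creep '[{"x":0,"y":0,"z":0,"spin":8.5},{"x":0,"y":0,"z":0,"spin":8.5}]'
python3 - <<'E'
from h import *
np.set_printoptions(precision=4,suppress=True)
s=get_state(); T=R.from_quat(s['tool_rot']).as_matrix(); print(s['t'],s['tool_pos'],T[:,0],T[:,1],s['joints'],s['opening'])
P=camera_params('wrist'); print('cam in tool',T.T@(P['eye']-s['tool_pos']),T.T@R.from_quat(P['rotation']).as_matrix()[:,2])
g=np.array([0.58,-0.09,0.32])
print((T.T@(g-s['tool_pos']))*100)
E
```

```text
t: 1.7
tool_pos: [0.2316, -0.5525, 0.3154]
tool_rot: [0.984, -0.178, -0.001, -0.001]
ft_force: [0.3, -0.7, 0.2]
opening: 0.0515
t: 1.9
tool_pos: [0.2318, -0.553, 0.3167]
tool_rot: [0.946, -0.323, -0.0, -0.0]
ft_force: [0.4, 0.1, -0.2]
opening: 0.0352
1.9 [ 0.2318 -0.553   0.3167] [ 0.7915 -0.6112 -0.0009] [-0.6112 -0.7915 -0.0007] [-1.2891  0.2976  1.3942  0.      1.4509  0.9392] 0.03519020025212555
cam in tool [ 0.0795 -0.0004 -0.1501] [-0.2884  0.0001  0.9575]
[ -0.736  -57.9298  -0.2917]
```

```bash
python3 -m creep '[{"x":0,"y":-4.8,"z":0,"spin":0},{"x":0,"y":-4.8,"z":0,"spin":0},{"x":0,"y":-4.8,"z":0,"spin":0},{"x":0,"y":-4.8,"z":0,"spin":0},{"x":0,"y":-4.8,"z":0,"spin":0}]';python3 -m creep '[{"x":0,"y":-4.8,"z":0,"spin":0},{"x":0,"y":-4.8,"z":0,"spin":0},{"x":0,"y":-4.8,"z":0,"spin":0},{"x":0,"y":-4.8,"z":0,"spin":0},{"x":0,"y":0,"z":0,"spin":0}]'
cat > look.py <<'E'
from h import *
import sys
np.set_printoptions(precision=4,suppress=True)
s=get_state(); P=camera_params('wrist'); im=camera('wrist'); cv2.imwrite(sys.argv[1],im)
T=R.from_quat(s['tool_rot']).as_matrix(); print(s['t'],s['tool_pos'],T[:,0],s['joints'],s['opening'])
S={k:(np.array(P[k])) for k in P}
H={'lid_hinge':.124,'lever_pivot':.104,'lid_front':.217,'lever_tip':.15,'loop_bar':.146,'jar':0}
for l,z in H.items():
    for d in tip_of(l,'wrist')[:2]:
        e,v=ray('wrist',d['centre'],S); print(l,d['p'],d['centre'],'e',e,'d',v,'@z',(e+v*(z-e[2])/v[2])[:2])
E
python3 look.py pics/w1.png
```

```text
t: 2.4
tool_pos: [0.3805, -0.3642, 0.3162]
tool_rot: [0.944, -0.33, 0.0, 0.001]
ft_force: [0.2, 0.0, -0.9]
opening: 0.0006
t: 2.9
tool_pos: [0.5069, -0.2027, 0.3167]
tool_rot: [0.945, -0.328, 0.002, 0.001]
ft_force: [-0.2, -0.6, 0.4]
opening: 0.0005
2.9 [ 0.5069 -0.2027  0.3167] [ 0.7847 -0.6198  0.0044] [-0.5067  0.2119  1.5117 -0.0005  1.4136  1.7327] 0.0004535422314037011
lid_hinge 0.78 [173.8, 224.0] e [ 0.569  -0.2513  0.4672] d [ 0.0531  0.421  -0.9055] @z [ 0.5891 -0.0918]
lever_pivot 0.86 [189.0, 309.1] e [ 0.569  -0.2513  0.4672] d [-0.1351  0.52   -0.8434] @z [ 0.5108 -0.0274]
lid_front 0.61 [132.7, 244.7] e [ 0.569  -0.2513  0.4672] d [ 0.0774  0.5157 -0.8533] @z [ 0.5917 -0.1001]
lever_tip 0.67 [179.0, 364.2] e [ 0.569  -0.2513  0.4672] d [-0.2162  0.6014 -0.7691] @z [ 0.4798 -0.0033]
lever_tip 0.23 [394.1, 283.4] e [ 0.569  -0.2513  0.4672] d [-0.4281  0.0721 -0.9008] @z [ 0.4183 -0.2259]
loop_bar 0.76 [178.9, 340.5] e [ 0.569  -0.2513  0.4672] d [-0.1749  0.575  -0.7992] @z [ 0.4987 -0.0202]
jar 0.65 [210.6, 237.8] e [ 0.569  -0.2513  0.4672] d [-0.034   0.3789 -0.9248] @z [ 0.5518 -0.0599]
```

View pics/w1.png

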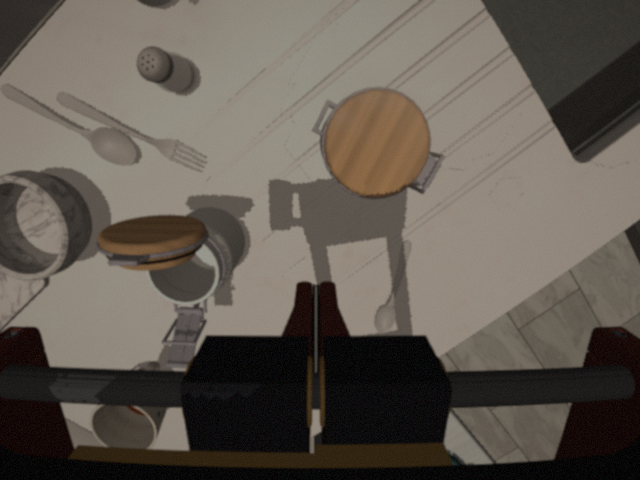

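Wrist view: lid stands upright at (152,242), lever at (185,345), tall jar at (375,140), pepper at (155,63). The jar axis comes out at about (0.551,-0.061) with +x at yaw -39°. Next is a hover behind the lid.

```bash
cat > w.py <<'E'
from h import *
import sys
np.set_printoptions(precision=3,suppress=True)
C=np.array([.551,-.0607]);u=np.array([.776,-.630]);u/=np.linalg.norm(u);v=np.array([-u[1],u[0]])
s=get_state();T=R.from_quat(s['tool_rot']).as_matrix();p=s['tool_pos']
d=p[:2]-C;print('t',s['t'],'jar mm',d@u*1e3,d@v*1e3,'tipz',(p[2]-.011)*1e3,'F u,v,z',s['ft_force'][:2]@u,s['ft_force'][:2]@v,s['ft_force'][2],'yawerr',np.degrees(np.arctan2(v@T[:2,0],u@T[:2,0])),'tilt',T[2,:2])
for a in sys.argv[1:]:
    x,y,z=[float(k)/1e3 for k in a.split(',')]
    g=np.r_[C+x*u+y*v,z+.011];print(a,'tool cm',T.T@(g-p)*100)
E
python3 w.py 92,0,290 92,0,203
```

```text
t 3.25 jar mm 56.178026160789784 -144.95385151622975 tipz 305.66970389458334 F u,v,z -0.7041352803487068 0.3741030095527621 -0.19320961254338012 yawerr 0.3205164952414055 tilt [0.004 0.003]
92,0,290 tool cm [  3.657 -14.479   1.544]
92,0,203 tool cm [  3.62  -14.503  10.243]
```

```bash
python3 -m creep '[{"x":1,"y":-4,"z":0,"spin":0},{"x":1,"y":-4,"z":0,"spin":0},{"x":1,"y":-4,"z":0,"spin":0},{"x":0.7,"y":-2.5,"z":0,"spin":0},{"x":0,"y":0,"z":0,"spin":0}]'; python3 look.py pics/w2.png; python3 w.py 92,0,203
python3 - <<'E'
from h import *
cv2.imwrite('pics/s2.png',camera('side')); print(tip_of('lid_front','side'))
E
```

```text
t: 3.75
tool_pos: [0.6242, -0.1247, 0.3165]
tool_rot: [0.941, -0.339, 0.002, 0.003]
ft_force: [-0.1, -0.6, -0.6]
opening: 0.0004
3.75 [ 0.6242 -0.1247  0.3165] [ 0.7705 -0.6374  0.0052] [-0.3024  0.3523  1.3145 -0.0055  1.4714  1.9601] 0.0003936265192509116
lid_hinge 0.93 [313.5, 265.5] e [ 0.6854 -0.1741  0.467 ] d [-0.2632  0.2201 -0.9393] @z [ 0.5893 -0.0938]
lever_pivot 0.92 [311.9, 349.5] e [ 0.6854 -0.1741  0.467 ] d [-0.4136  0.3503 -0.8404] @z [ 0.5067 -0.0228]
jar 0.71 [310.0, 268.7] e [ 0.6854 -0.1741  0.467 ] d [-0.2634  0.2326 -0.9362] @z [ 0.554  -0.0581]
t 4.1 jar mm 95.87707373152757 -6.455560823153542 tipz 306.2060434885883 F u,v,z -0.37198902852042465 0.5180070051865696 -0.42946179509260424 yawerr -0.653760998054567 tilt [0.005 0.005]
92,0,203 tool cm [-0.447 -0.692 10.315]
[{'centre': [314.6, 188.7], 'p': 0.7}]
```

View pics/w2.png

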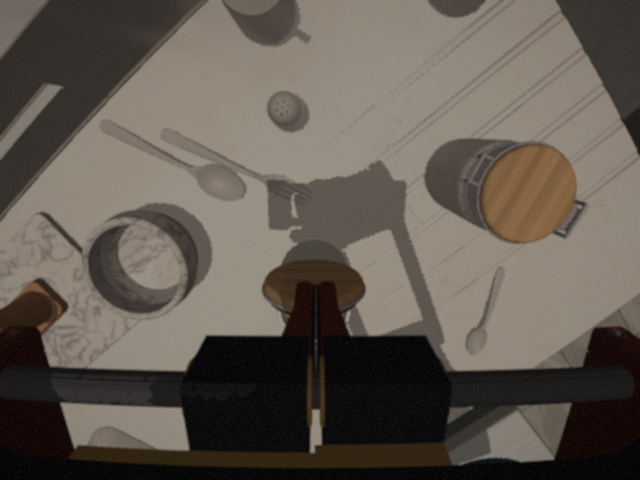

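View pics/s2.png

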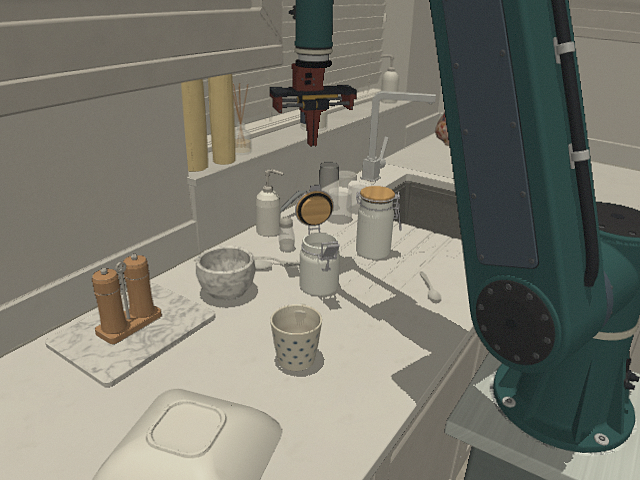

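```bash
python3 -m creep '[{"x":0,"y":-0.4,"z":4,"spin":0},{"x":0,"y":0,"z":4,"spin":0},{"x":-0.3,"y":0,"z":2,"spin":0},{"x":0,"y":0,"z":0,"spin":0}]'; python3 look.py pics/w3.png; python3 w.py 75,0,203
python3 - <<'E'
from h import *
cv2.imwrite('pics/s3.png',camera('side')[100:340,180:500]); cv2.imwrite('pics/c3.png',camera('scene')[100:340,240:560])
E
```

```text
t: 4.6
tool_pos: [0.6229, -0.1233, 0.2174]
tool_rot: [0.94, -0.34, 0.005, 0.003]
ft_force: [0.1, -0.1, 0.3]
opening: 0.0006
4.6 [ 0.6229 -0.1233  0.2174] [ 0.7681 -0.6402  0.0113] [-0.3004  0.4181  1.4579 -0.0069  1.2561  1.9674] 0.0005886508328076484
t 4.95 jar mm 98.52420139599782 -1.8033669290700831 tipz 210.94537932163675 F u,v,z 0.13170363496117074 0.06220803822334487 -0.31403326645536916 yawerr -0.7302765829659393 tilt [ 0.019 -0.001]
75,0,203 tool cm [-2.369 -0.15   0.749]
```

View pics/c3.png

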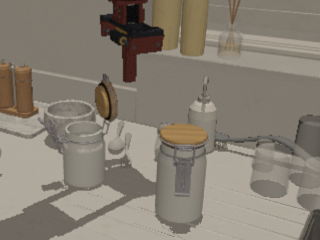

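View pics/w3.png

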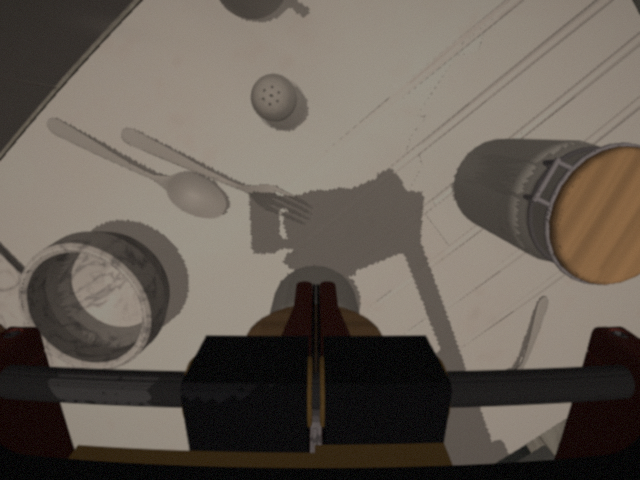

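```bash
python3 -m creep '[{"x":-1,"y":-0.1,"z":0.4,"spin":0},{"x":-0.7,"y":0,"z":0.4,"spin":0},{"x":-0.4,"y":0,"z":0,"spin":0},{"x":-0.4,"y":0,"z":0,"spin":0}]'; python3 w.py 67.5,0,203 43.8,0,201 22,0,193
python3 - <<'E'
from h import *
cv2.imwrite('pics/s4.png',cv2.resize(camera('side')[100:300,220:460],None,fx=3,fy=3));
E
```

```text
t: 5.45
tool_pos: [0.6062, -0.106, 0.2128]
tool_rot: [0.94, -0.34, 0.009, 0.003]
ft_force: [-0.5, -0.9, -0.3]
opening: 0.0005
t 5.45 jar mm 71.3870164323961 -0.41288526022104527 tipz 201.79699608266765 F u,v,z 0.13161840506866251 -1.0243691822557583 -0.2760401933030486 yawerr -0.7295486632018873 tilt [ 0.019 -0.001]
67.5,0,203 tool cm [-0.387 -0.036 -0.128]
43.8,0,201 tool cm [-2.76  -0.006  0.027]
22,0,193 tool cm [-4.955  0.022  0.785]
```

View pics/s4.png

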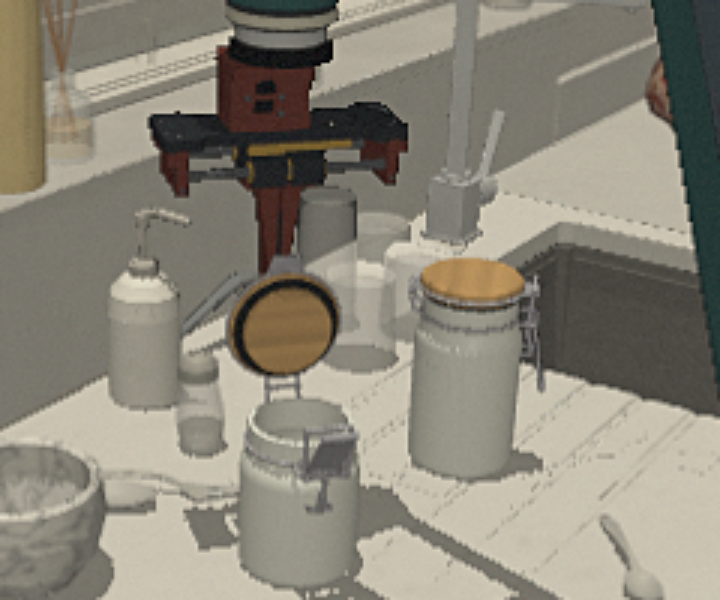

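```bash
for i in 1; do python3 -m creep '[{"x":-0.5,"y":0,"z":0,"spin":0},{"x":-0.5,"y":0,"z":0,"spin":0}]'; python3 w.py; done;  python3 -m creep '[{"x":-0.5,"y":0,"z":0,"spin":0},{"x":-0.5,"y":0,"z":0,"spin":0}]'; python3 w.py 43.8,0,201 22,0,193
python3 - <<'E'
from h import *
cv2.imwrite('pics/s5.png',cv2.resize(camera('side')[100:300,220:460],None,fx=3,fy=3)); print(tip_of('lid_front','side'))
E
```

```text
t: 5.7
tool_pos: [0.5981, -0.0992, 0.213]
tool_rot: [0.94, -0.34, 0.01, 0.003]
ft_force: [1.0, -0.4, 0.5]
opening: 0.0004
t 5.7 jar mm 60.8778390911787 -0.20957735114212975 tipz 201.95551955944202 F u,v,z 1.0048008432208158 0.35198466880918017 0.49221554122969896 yawerr -0.723021251741114 tilt [ 0.02  -0.001]
t: 5.9
tool_pos: [0.5902, -0.0926, 0.213]
tool_rot: [0.94, -0.34, 0.01, 0.003]
ft_force: [0.4, -0.7, -1.1]
opening: 0.0004
t 5.9 jar mm 50.56556756763295 -0.09473006574795878 tipz 201.98236340527092 F u,v,z 0.7954187393159666 -0.2817173760688972 -1.082711805382186 yawerr -0.726627521507899 tilt [ 0.021 -0.001]
43.8,0,201 tool cm [-0.679 -0.001  0.084]
22,0,193 tool cm [-2.875  0.028  0.837]
[{'centre': [312.6, 194.7], 'p': 0.7}, {'centre': [227.8, 291.9], 'p': 0.56}]
```

View pics/s5.png

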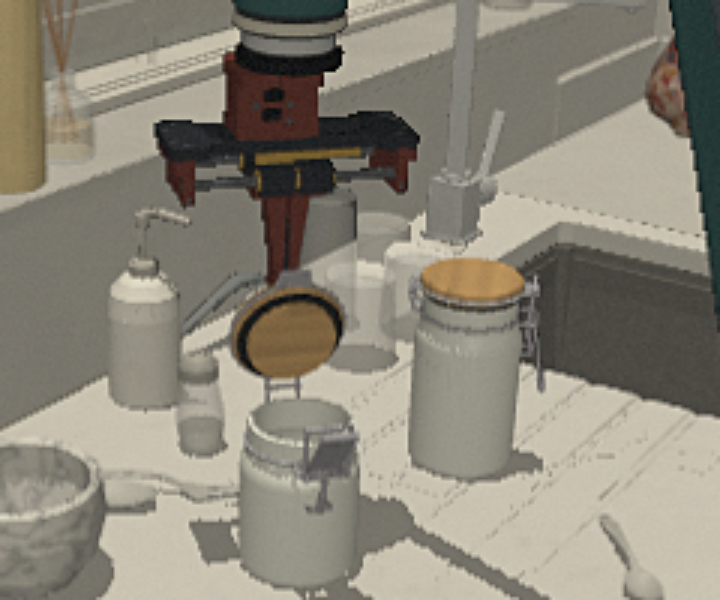

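Finger is behind the lid and the lid is tipping; the jar hasn't moved. I'll keep following the arc.

```bash
python3 -m creep '[{"x":-0.5,"y":0,"z":0.1,"spin":0},{"x":-0.5,"y":0,"z":0.1,"spin":0},{"x":-0.5,"y":0,"z":0.2,"spin":0},{"x":-0.5,"y":0,"z":0.2,"spin":0},{"x":-0.5,"y":0,"z":0.2,"spin":0}]'; python3 w.py 22,0,193 3,0,179
python3 - <<'E'
from h import *
cv2.imwrite('pics/s6.png',cv2.resize(camera('side')[100:300,220:460],None,fx=3,fy=3));
E
```

```text
t: 6.5
tool_pos: [0.5699, -0.0755, 0.2043]
tool_rot: [0.94, -0.34, 0.01, 0.003]
ft_force: [0.1, -0.7, -0.5]
opening: 0.0009
t 6.5 jar mm 24.017232877489217 0.4240654029120126 tipz 193.26437208556106 F u,v,z 0.5043897799275923 -0.43860068315816036 -0.5446670386991291 yawerr -0.7308051730615838 tilt [ 0.021 -0.002]
22,0,193 tool cm [-0.202  0.045  0.022]
3,0,179 tool cm [-2.131  0.072  1.381]
```

View pics/s6.png

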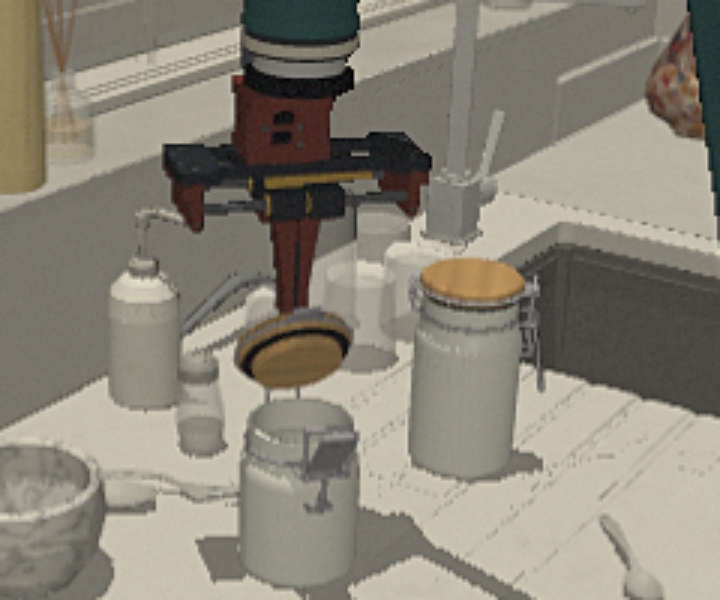

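```bash
python3 -m creep '[{"x":-0.5,"y":0,"z":0.3,"spin":0},{"x":-0.5,"y":0,"z":0.3,"spin":0},{"x":-0.4,"y":0,"z":0.3,"spin":0},{"x":-0.4,"y":0,"z":0.4,"spin":0},{"x":-0.3,"y":0,"z":0.4,"spin":0}]'; python3 w.py -11,0,160 -18,0,138
python3 - <<'E'
from h import *
cv2.imwrite('pics/s7.png',cv2.resize(camera('side')[100:300,220:460],None,fx=3,fy=3));
E
```

```text
t: 7.05
tool_pos: [0.5514, -0.0603, 0.1849]
tool_rot: [0.94, -0.34, 0.009, 0.003]
ft_force: [0.7, 0.7, 0.6]
opening: 0.0005
t 7.05 jar mm 0.08732913180265986 0.5889946960135182 tipz 173.93559429486075 F u,v,z 0.07758986575064299 0.9943342237838045 0.573466585335832 yawerr -0.7177331013748779 tilt [ 0.02  -0.001]
-11,0,160 tool cm [-1.135  0.074  1.372]
-18,0,138 tool cm [-1.878  0.086  3.557]
```

View pics/s7.png

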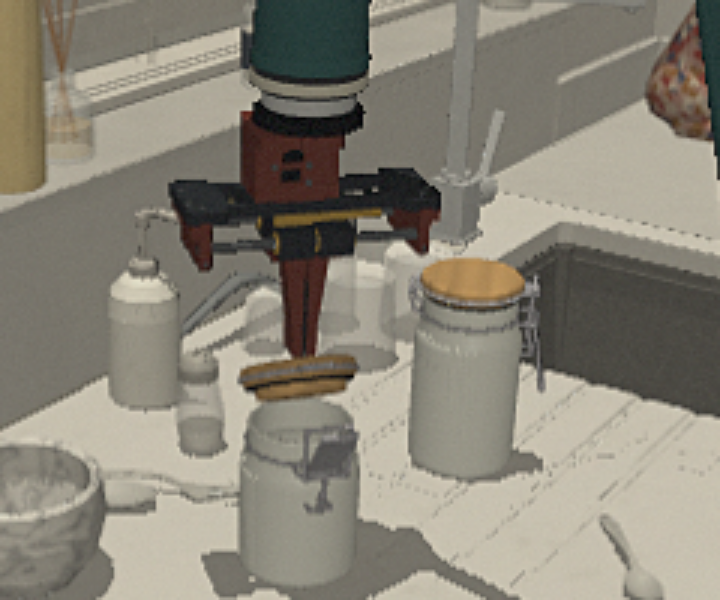

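```bash
python3 -m creep '[{"x":-0.4,"y":0,"z":0.4,"spin":0},{"x":-0.4,"y":0,"z":0.4,"spin":0},{"x":-0.3,"y":0,"z":0.5,"spin":0},{"x":-0.2,"y":0,"z":0.4,"spin":0},{"x":-0.1,"y":0,"z":0.4,"spin":0}]'; python3 w.py -18,0,138;  python3 -m creep '[{"x":-0.1,"y":0,"z":0.4,"spin":0},{"x":-0.1,"y":0,"z":0.3,"spin":0}]'; python3 w.py -18,0,138
python3 - <<'E'
from h import *
cv2.imwrite('pics/s8.png',cv2.resize(camera('side')[100:300,220:460],None,fx=3,fy=3));
E
```

```text
t: 7.6
tool_pos: [0.5394, -0.0505, 0.1612]
tool_rot: [0.94, -0.34, 0.009, 0.003]
ft_force: [0.0, 0.3, -0.0]
opening: 0.0002
t 7.6 jar mm -15.375491954964556 0.5989375162524165 tipz 150.20457270304016 F u,v,z -0.1424926114529238 0.24739714391293488 -0.04001834333032289 yawerr -0.7162536256073876 tilt [ 0.018 -0.001]
-18,0,138 tool cm [-0.284  0.064  1.215]
t: 7.8
tool_pos: [0.5377, -0.0491, 0.1533]
tool_rot: [0.94, -0.34, 0.008, 0.003]
ft_force: [0.1, 0.5, -0.4]
opening: 0.0007
t 7.8 jar mm -17.633526746164083 0.5720041466928981 tipz 142.27083344150523 F u,v,z -0.273761243653667 0.47424765925247936 -0.3552281446266997 yawerr -0.7172903382105356 tilt [ 0.018 -0.001]
-18,0,138 tool cm [-0.044  0.058  0.426]
```

View pics/s8.png

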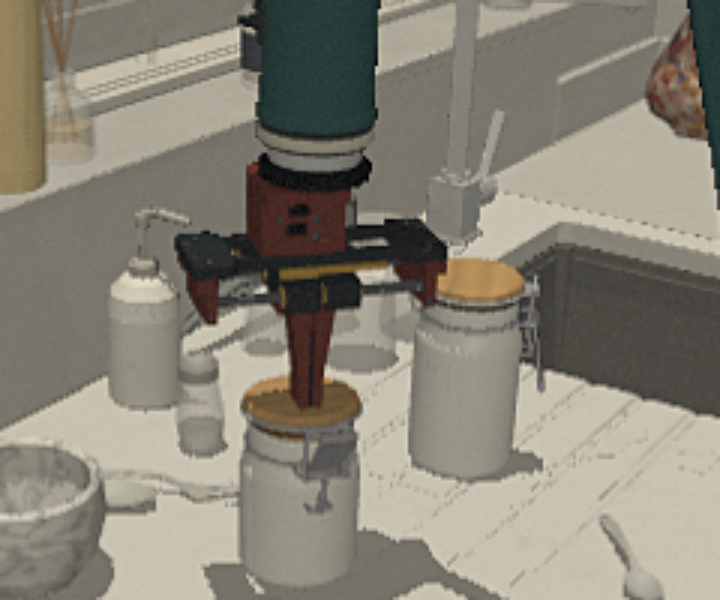

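```bash
python3 -m creep '[{"x":0,"y":0,"z":0.2,"spin":0},{"x":0,"y":0,"z":0.2,"spin":0}]'; python3 -m creep '[{"x":0,"y":0,"z":0.15,"spin":0}]';python3 -m creep '[{"x":0,"y":0,"z":0.1,"spin":0}]'; python3 w.py
```

```text
t: 8.05
tool_pos: [0.5374, -0.0491, 0.1486]
tool_rot: [0.94, -0.34, 0.008, 0.003]
ft_force: [-0.5, -0.1, 0.9]
opening: 0.0001
t: 8.15
tool_pos: [0.5375, -0.0491, 0.1479]
tool_rot: [0.94, -0.34, 0.008, 0.003]
ft_force: [-6.0, 1.4, 21.8]
opening: 0.0004
t: 8.25
tool_pos: [0.5375, -0.0491, 0.1481]
tool_rot: [0.94, -0.34, 0.008, 0.003]
ft_force: [-3.7, 1.1, 14.0]
opening: 0.0011
t 8.25 jar mm -17.820862316557832 0.5219182821757752 tipz 137.08397717634935 F u,v,z -3.5558865280861056 -1.52907283154702 13.961965465081022 yawerr -0.7221132783000266 tilt [ 0.017 -0.   ]
```

Contact with 14–22 N at tip height 137 mm, so the lid is fully shut. Next I lift off and look before doing the lever.

```bash
python3 -m creep '[{"x":0,"y":0,"z":-1,"spin":0},{"x":0,"y":0,"z":-4,"spin":0},{"x":0,"y":0,"z":-4,"spin":0},{"x":0,"y":0,"z":-3,"spin":0}]'; python3 w.py -88,0,220 -88,0,165
python3 - <<'E'
from h import *
cv2.imwrite('pics/s9.png',cv2.resize(camera('side')[100:300,220:460],None,fx=3,fy=3)); 
cv2.imwrite('pics/c9.png',cv2.resize(camera('scene')[130:330,220:460],None,fx=3,fy=3)); 
D={}
for l in('lid_hinge','lever_pivot','lever_tip','loop_bar','jar','lid_front'):
    a=tip_of(l,'scene');b=tip_of(l,'side'); print(l,a[:1],b[:1])
    if a and b: print(tri([ray('scene',a[0]['centre']),ray('side',b[0]['centre'])]))
E
```

```text
t: 8.65
tool_pos: [0.5331, -0.0474, 0.2687]
tool_rot: [0.94, -0.34, 0.004, 0.003]
ft_force: [0.8, 0.1, 0.8]
opening: 0.0003
t 8.65 jar mm -22.22191931784609 -0.9592660374715822 tipz 257.73675975398316 F u,v,z 0.4925348574401693 0.5909463115591987 0.8033531306952988 yawerr -0.7366443472103895 tilt [0.009 0.004]
-88,0,220 tool cm [-6.614 -0.025  3.711]
-88,0,165 tool cm [-6.666 -0.046  9.211]
lid_hinge [{'centre': [281.3, 219.3], 'p': 0.62}] [{'centre': [311.0, 229.1], 'p': 0.94}]
(array([0.51594068, 0.01082346, 0.158291  ]), [np.float64(0.020996969143533845), np.float64(0.020996969143533842)])
lever_pivot [{'centre': [299.9, 239.9], 'p': 0.7}] [{'centre': [324.8, 259.9], 'p': 0.56}]
(array([ 0.51353805, -0.02449639,  0.09715001]), [np.float64(0.0022259355946774913), np.float64(0.002225935594677382)])
lever_tip [] [{'centre': [333.2, 246.0], 'p': 0.55}]
loop_bar [{'centre': [292.8, 221.9], 'p': 0.58}] [{'centre': [298.1, 350.5], 'p': 0.74}]
(array([0.54142821, 0.08051885, 0.02211357]), [np.float64(0.09454651162435204), np.float64(0.09454651162435214)])
jar [{'centre': [325.2, 282.3], 'p': 0.75}] [{'centre': [320.0, 284.1], 'p': 0.83}]
(array([ 0.54854697, -0.06631829, -0.00235919]), [np.float64(0.0034577217191731637), np.float64(0.0034577217191732275)])
lid_front [{'centre': [307.1, 222.2], 'p': 0.83}] [{'centre': [326.7, 240.6], 'p': 0.71}]
(array([ 0.51997552, -0.03879894,  0.1366218 ]), [np.float64(0.0033522545837540024), np.float64(0.0033522545837539925)])
```

View pics/s9.png

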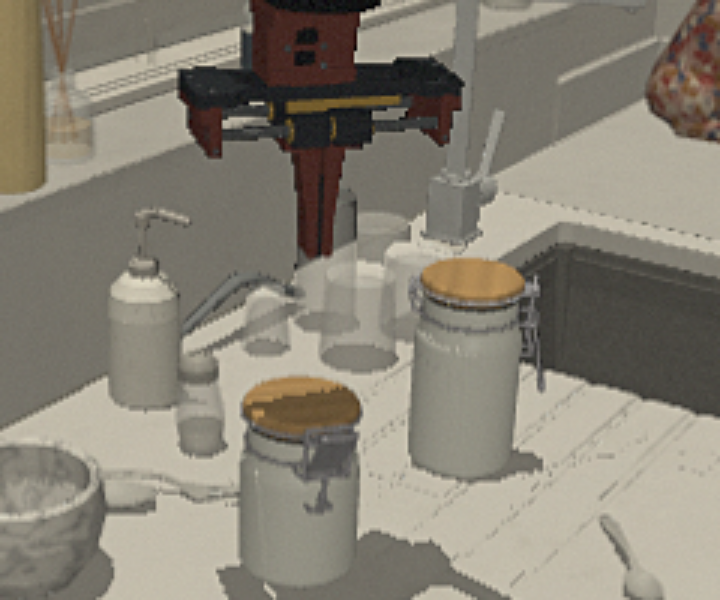

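View pics/c9.png

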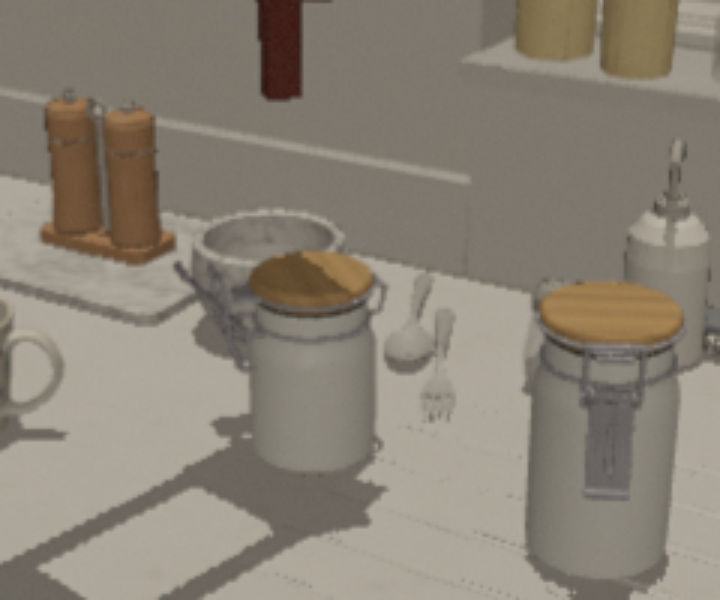

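Lid flat on the jar (side ~(302,405) in the enlarged crop), jar unmoved, lever still up. Moving over the lever.

```bash
python3 -m creep '[{"x":-3,"y":0,"z":0,"spin":0},{"x":-3,"y":0,"z":0,"spin":-0.7},{"x":-0.7,"y":0,"z":2,"spin":0},{"x":0,"y":0,"z":3,"spin":0},{"x":0,"y":0,"z":0,"spin":0}]'; python3 w.py -86,0,175 -86,0,155
python3 - <<'E'
from h import *
cv2.imwrite('pics/s10.png',cv2.resize(camera('side')[100:300,220:460],None,fx=3,fy=3)); 
cv2.imwrite('pics/c10.png',cv2.resize(camera('scene')[130:330,220:460],None,fx=3,fy=3)); 
cv2.imwrite('pics/w10.png',camera('wrist'))
E
```

```text
t: 9.85
tool_pos: [0.4806, -0.0038, 0.2146]
tool_rot: [0.942, -0.335, 0.004, 0.003]
ft_force: [-0.3, 0.7, -0.3]
opening: 0.0003
t 9.85 jar mm -90.48653654358738 -0.18397113130462914 tipz 203.61727668457826 F u,v,z -0.7115322164343678 0.3467110486967645 -0.25595063335351653 yawerr -0.04538387458973466 tilt [0.01  0.004]
-86,0,175 tool cm [ 0.421 -0.029  2.866]
-86,0,155 tool cm [ 0.402 -0.036  4.866]
```

View pics/s10.png

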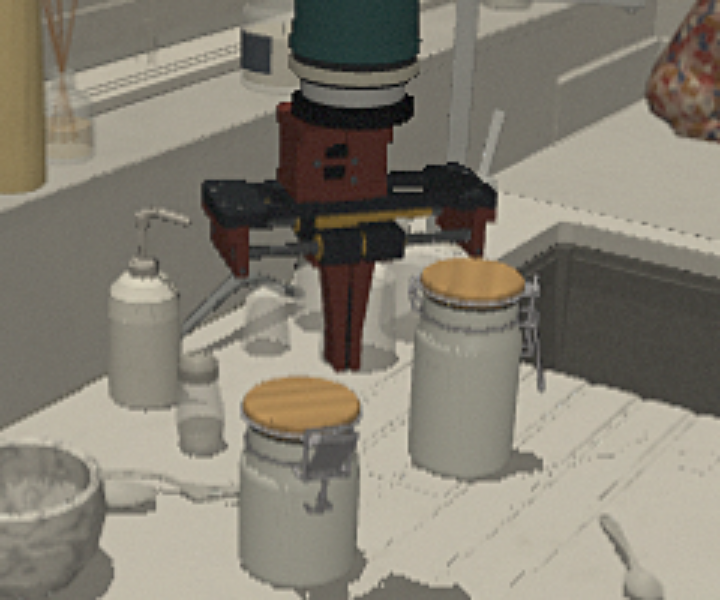

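View pics/c10.png

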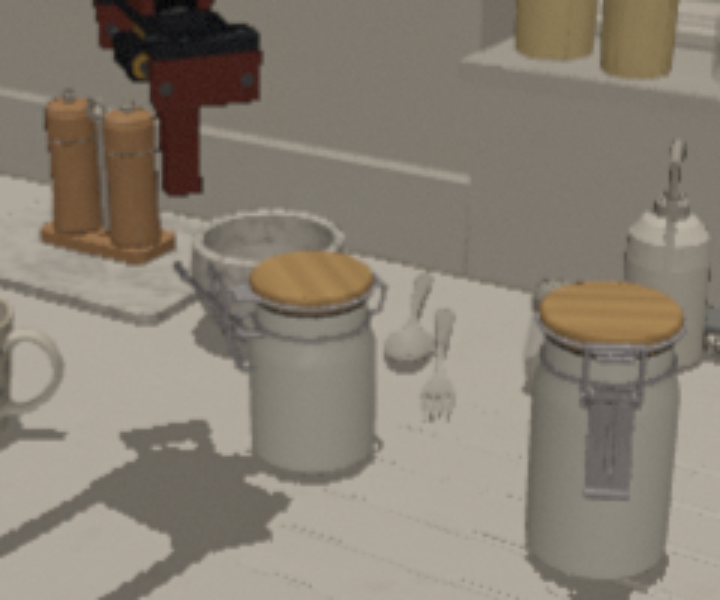

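View pics/w10.png

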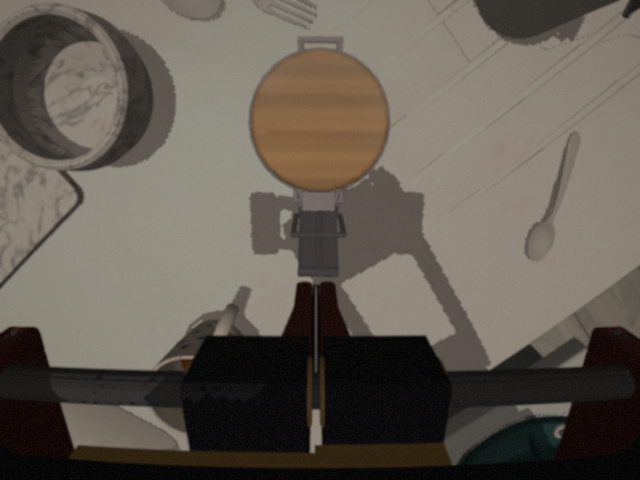

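Fingers line up with the lever: lever end at (318,272) and fingertips at (315,285) in the wrist view; mug handle at (235,315) is well to the side. Pressing down in steps.

```bash
python3 -m creep '[{"x":0.1,"y":0,"z":2,"spin":0},{"x":0,"y":0,"z":2,"spin":0},{"x":0,"y":0,"z":1,"spin":0}]'; python3 w.py;  python3 -m creep '[{"x":0,"y":0,"z":0.7,"spin":0},{"x":0,"y":0,"z":0.7,"spin":0},{"x":0,"y":0,"z":0.7,"spin":0}]'; python3 w.py -88,0,80
python3 - <<'E'
from h import *
cv2.imwrite('pics/s11.png',cv2.resize(camera('side')[100:300,220:460],None,fx=3,fy=3)); 
cv2.imwrite('pics/c11.png',cv2.resize(camera('scene')[130:330,220:460],None,fx=3,fy=3));
E
```

```text
t: 10.3
tool_pos: [0.4921, -0.0071, 0.173]
tool_rot: [0.942, -0.335, 0.014, 0.001]
ft_force: [-0.4, -0.7, -0.3]
opening: 0.0007
t 10.3 jar mm -79.51015989497907 4.429523507163915 tipz 162.01525266887614 F u,v,z 0.09770378856902039 -0.773919287543723 -0.3440150527072403 yawerr -0.11919248932344843 tilt [ 0.027 -0.006]
t: 10.6
tool_pos: [0.4952, -0.008, 0.1539]
tool_rot: [0.942, -0.336, 0.016, 0.001]
ft_force: [-5.6, 1.6, 19.2]
opening: 0.0006
t 10.6 jar mm -76.52987350488029 5.7467567635343615 tipz 142.91421677667384 F u,v,z -5.405439538094365 -2.2732417065324118 19.241033902019108 yawerr -0.154806620618953 tilt [ 0.03  -0.009]
-88,0,80 tool cm [-1.334  0.632  6.249]
```

View pics/s11.png

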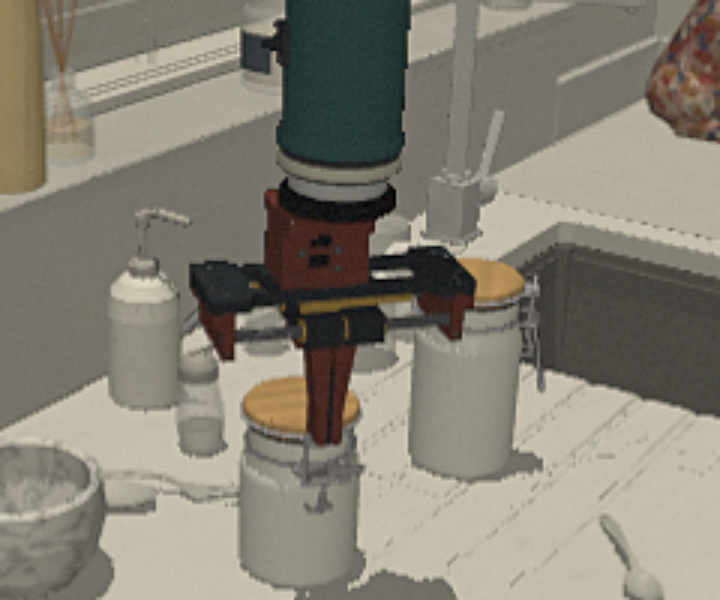

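View pics/c11.png

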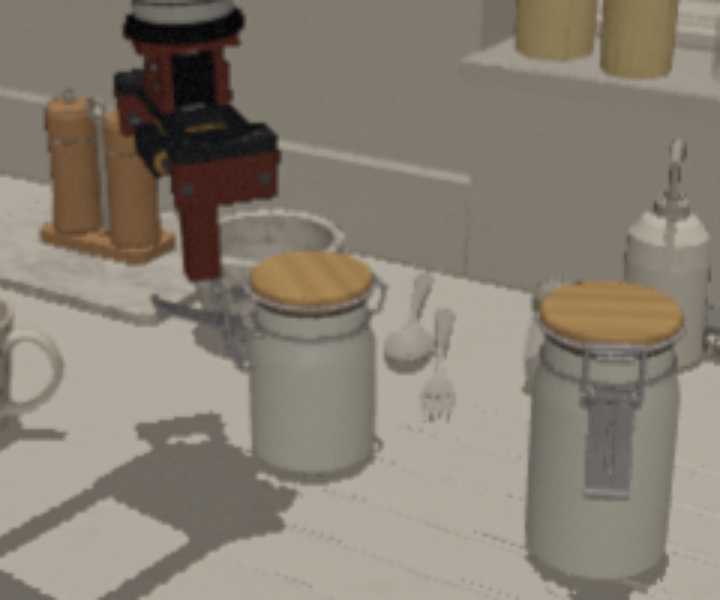

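Descending drifted the finger about 12 mm inward, too near the loop bar. I'll lift off and re-centre farther out.

```bash
python3 -m creep '[{"x":0,"y":0,"z":-1,"spin":0},{"x":0,"y":0,"z":-2,"spin":0},{"x":0,"y":0,"z":-1,"spin":0},{"x":0,"y":0,"z":0,"spin":0}]'; python3 w.py -92,0,172;python3 -m creep '[{"x":-0.7,"y":0.2,"z":0,"spin":0},{"x":-0.7,"y":0.2,"z":0,"spin":0},{"x":0,"y":0,"z":0,"spin":0}]'; python3 w.py -92,0,172
python3 - <<'E'
from h import *
cv2.imwrite('pics/s12.png',cv2.resize(camera('side')[100:300,220:460],None,fx=3,fy=3)); 
cv2.imwrite('pics/w12.png',camera('wrist'))
E
```

```text
t: 11.1
tool_pos: [0.4952, -0.0077, 0.1968]
tool_rot: [0.942, -0.336, 0.017, 0.001]
ft_force: [1.0, 0.5, 0.7]
opening: 0.0003
t 11.1 jar mm -76.71409356128848 5.927762047272974 tipz 185.8338468177867 F u,v,z 0.4757482666123093 1.055921403627864 0.7208032802817668 yawerr -0.15424717537180177 tilt [ 0.032 -0.01 ]
-92,0,172 tool cm [-1.571  0.61   1.328]
t: 11.4
tool_pos: [0.4801, -0.0015, 0.1955]
tool_rot: [0.942, -0.336, 0.016, 0.001]
ft_force: [0.5, -0.2, -0.4]
opening: 0.0008
t 11.4 jar mm -92.40274063540217 1.2644612970902478 tipz 184.5146730182353 F u,v,z 0.5016018737434097 0.20753364320529005 -0.4285353238755287 yawerr -0.1643890577611413 tilt [ 0.031 -0.009]
-92,0,172 tool cm [0.001 0.138 1.251]
```

View pics/s12.png

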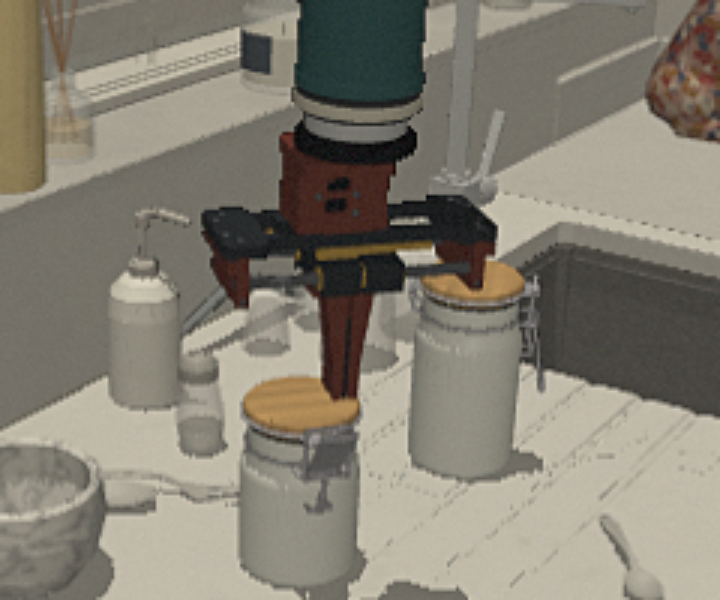

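View pics/w12.png

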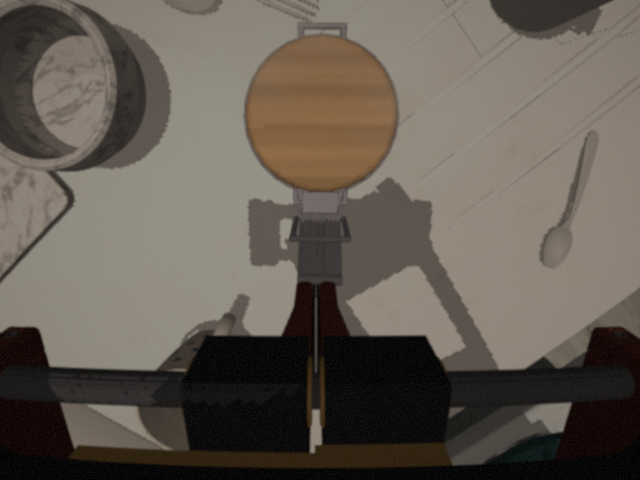

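```bash
python3 -m creep '[{"x":-0.1,"y":0.1,"z":0.8,"spin":0},{"x":-0.1,"y":0.1,"z":0.8,"spin":0},{"x":-0.1,"y":0.1,"z":0.8,"spin":0},{"x":-0.1,"y":0.1,"z":0.8,"spin":0},{"x":-0.1,"y":0.1,"z":0.8,"spin":0}]'; python3 w.py -90,0,100
python3 - <<'E'
from h import *
cv2.imwrite('pics/s13.png',cv2.resize(camera('side')[100:300,220:460],None,fx=3,fy=3));
E
```

```text
t: 12.0
tool_pos: [0.4706, 0.0006, 0.1523]
tool_rot: [0.941, -0.337, 0.011, -0.001]
ft_force: [-7.9, 9.7, 12.8]
opening: 0.0006
t 12.0 jar mm -101.08940123300322 -3.078231451477808 tipz 141.30768839207533 F u,v,z -12.234846434100342 2.5713164178148165 12.759304821033462 yawerr -0.32023342836156987 tilt [ 0.02 -0.01]
-90,0,100 tool cm [ 1.023 -0.273  4.155]
```

View pics/s13.png

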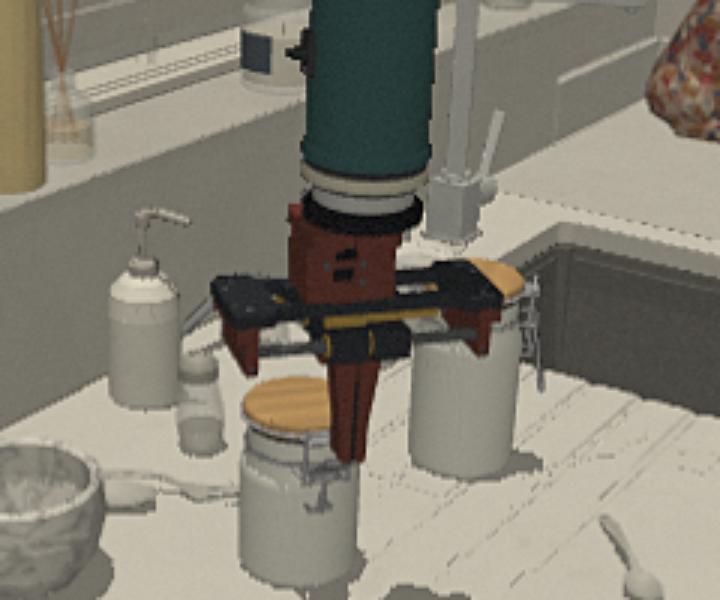

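```bash
python3 w.py -88,0,130
python3 - <<'E'
from h import *
cv2.imwrite('pics/c13.png',cv2.resize(camera('scene')[130:330,200:440],None,fx=3,fy=3)); 
cv2.imwrite('pics/w13.png',camera('wrist'))
E
python3 w.py
```

```text
t 12.05 jar mm -100.96056351275953 -3.8920941506869258 tipz 139.92928802612025 F u,v,z -2.781422488127821 -1.870221544680714 3.8790280400094104 yawerr -0.26154134841119253 tilt [ 0.021 -0.008]
-88,0,130 tool cm [ 1.273 -0.387  1.023]
t 12.15 jar mm -99.13365880441138 -3.9716904003988622 tipz 140.78739783823949 F u,v,z -3.1817565114652706 -1.5324414525246974 5.663655087843198 yawerr -0.2096013316459954 tilt [ 0.024 -0.008]
```

View pics/c13.png

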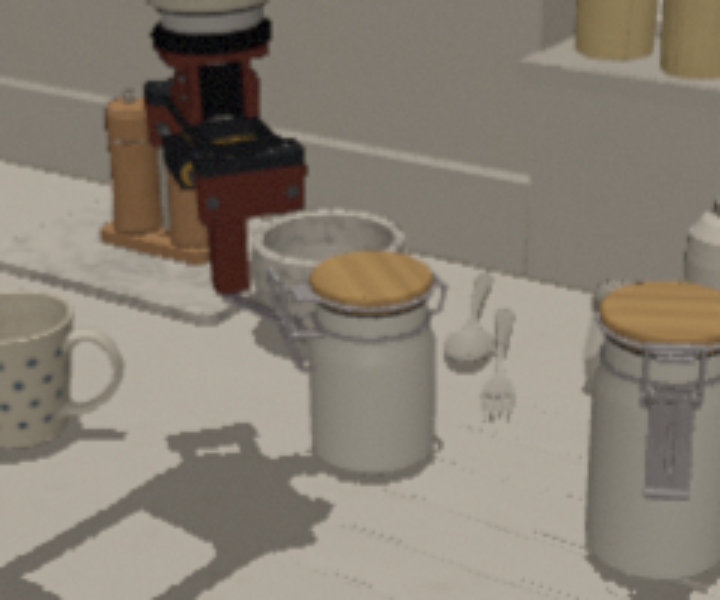

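View pics/w13.png

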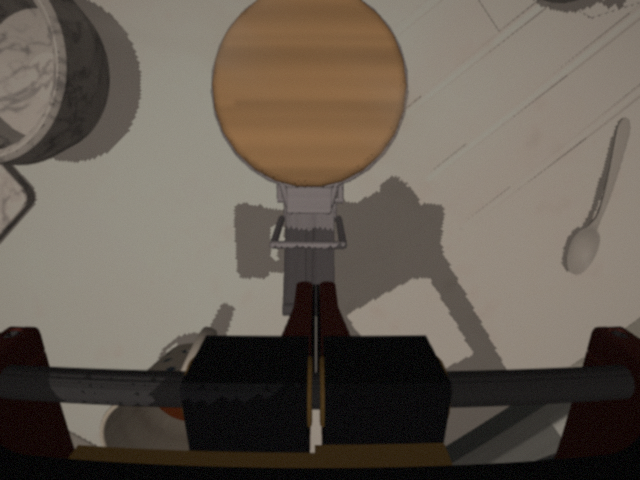

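Lever is under the finger and partly down; static force is about 6 N. Continuing down slowly while easing inward.

```bash
python3 -m creep '[{"x":0.2,"y":-0.1,"z":0.5,"spin":0},{"x":0.2,"y":-0.1,"z":0.5,"spin":0},{"x":0.1,"y":0,"z":0.5,"spin":0}]'; python3 w.py; python3 -m creep '[{"x":0.1,"y":0,"z":0.5,"spin":0},{"x":0.1,"y":0,"z":0.5,"spin":0}]';python3 w.py -88,0,110
python3 - <<'E'
from h import *
cv2.imwrite('pics/c14.png',cv2.resize(camera('scene')[130:330,200:440],None,fx=3,fy=3));
E
python3 w.py -88,0,90
```

```text
t: 12.45
tool_pos: [0.4738, -0.0018, 0.135]
tool_rot: [0.942, -0.336, 0.01, 0.0]
ft_force: [0.4, -0.4, 2.9]
opening: 0.0002
t 12.45 jar mm -97.03958859325017 -2.9590941040727614 tipz 123.97298617157539 F u,v,z 0.5662756065836713 -0.05454699394734757 2.856768218949923 yawerr -0.21884458213810012 tilt [ 0.018 -0.006]
t: 12.65
tool_pos: [0.4755, -0.0032, 0.1238]
tool_rot: [0.942, -0.336, 0.009, 0.0]
ft_force: [-1.3, 1.4, 3.2]
opening: 0.0004
t 12.65 jar mm -94.8940251392886 -2.9660899217887153 tipz 112.82223630745035 F u,v,z -1.9402693438691954 0.2868831706478751 3.2121322116975337 yawerr -0.23251125798657285 tilt [ 0.018 -0.006]
-88,0,110 tool cm [ 0.683 -0.298  0.296]
t 12.7 jar mm -94.94613242682608 -3.084337853933916 tipz 112.17133046256201 F u,v,z -0.12469437246512532 0.6175589649408371 2.6391827702914084 yawerr -0.24277577617072546 tilt [ 0.017 -0.005]
-88,0,90 tool cm [ 0.655 -0.299  2.23 ]
```

View pics/c14.png

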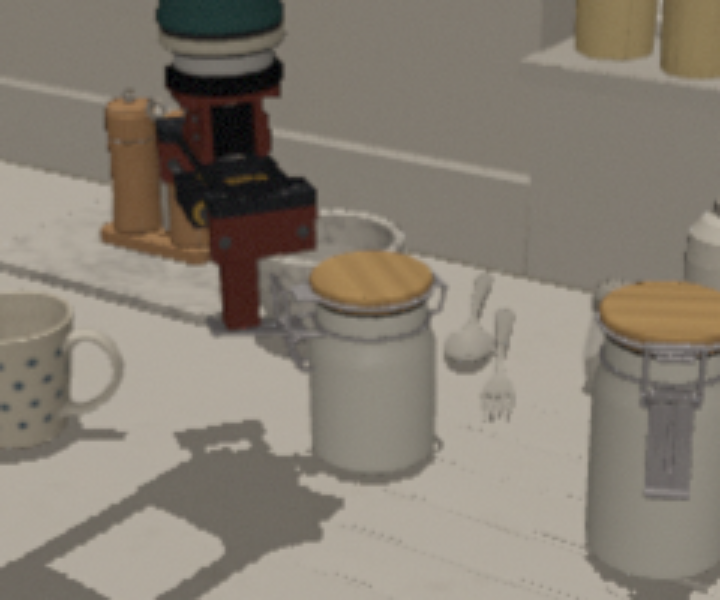

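```bash
python3 -m creep '[{"x":0.2,"y":-0.1,"z":0.5,"spin":0},{"x":0.2,"y":-0.1,"z":0.5,"spin":0},{"x":0.2,"y":0,"z":0.5,"spin":0}]'; python3 w.py; python3 -m creep '[{"x":0.1,"y":0,"z":0.5,"spin":0},{"x":0.1,"y":0,"z":0.5,"spin":0}]';python3 w.py -88,0,75
python3 - <<'E'
from h import *
cv2.imwrite('pics/c15.png',cv2.resize(camera('scene')[130:330,200:440],None,fx=3,fy=3));
E
python3 w.py -88,0,70
```

```text
t: 13.0
tool_pos: [0.4796, -0.0051, 0.1068]
tool_rot: [0.942, -0.336, 0.007, 0.001]
ft_force: [-3.4, 3.6, 3.2]
opening: 0.0004
t 13.0 jar mm -90.45033804014994 -1.8608507946357038 tipz 95.81510598757914 F u,v,z -4.907928718923005 0.6408012805678043 3.156657890971927 yawerr -0.25556491178360186 tilt [ 0.013 -0.004]
t: 13.2
tool_pos: [0.4829, -0.0071, 0.0962]
tool_rot: [0.942, -0.336, 0.008, 0.001]
ft_force: [-0.7, 0.2, 2.6]
opening: 0.0005
t 13.2 jar mm -86.64781430786299 -1.3684648513820223 tipz 85.22707741999517 F u,v,z -0.6193969781602474 -0.2756954654440629 2.626500738932472 yawerr -0.22897576656435284 tilt [ 0.016 -0.004]
-88,0,75 tool cm [-0.152 -0.132  1.021]
t 13.25 jar mm -86.8714794944601 -1.542579566295452 tipz 84.50501157792677 F u,v,z 0.13764496938808976 -0.09458573570620536 0.016960690060929484 yawerr -0.23804927438507767 tilt [ 0.015 -0.004]
-88,0,70 tool cm [-0.135 -0.148  1.449]
```

View pics/c15.png

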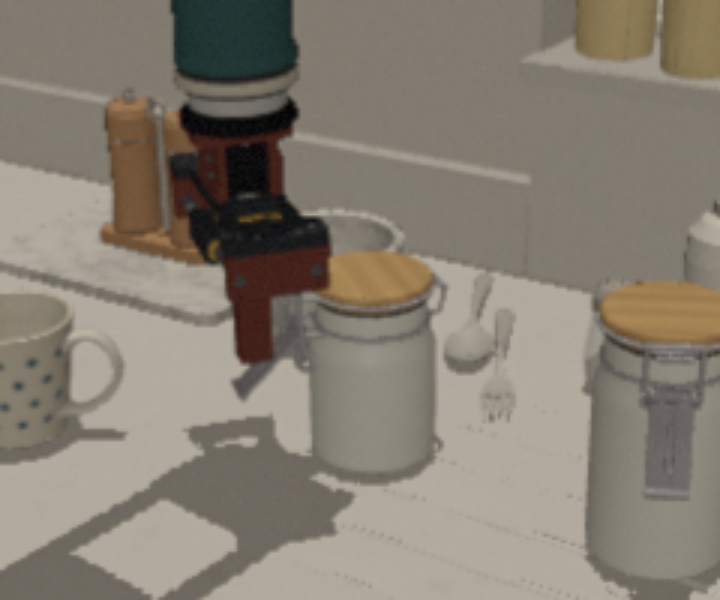

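```bash
python3 -m creep '[{"x":-0.1,"y":-0.1,"z":0.5,"spin":0},{"x":-0.1,"y":0,"z":0.5,"spin":0},{"x":-0.1,"y":0,"z":0.5,"spin":0}]'; python3 w.py -88,0,62
python3 - <<'E'
from h import *
cv2.imwrite('pics/c16.png',cv2.resize(camera('scene')[130:330,200:440],None,fx=3,fy=3));
E
python3 w.py
```

```text
t: 13.55
tool_pos: [0.4822, -0.0049, 0.0793]
tool_rot: [0.942, -0.336, 0.009, 0.001]
ft_force: [0.0, -0.3, 0.2]
opening: 0.0006
t 13.55 jar mm -88.63060535422288 -0.01756671983371458 tipz 68.30714979673249 F u,v,z 0.1647622192885707 -0.18872723338831465 0.22311363062441514 yawerr -0.25879503321266367 tilt [ 0.017 -0.005]
-88,0,62 tool cm [0.052 0.001 0.632]
t 13.6 jar mm -89.36770645237844 -0.3674500551234872 tipz 67.58021963135026 F u,v,z -0.5914340156203621 -0.2090377773455439 -0.9858730018237825 yawerr -0.257550507127946 tilt [ 0.015 -0.004]
```

View pics/c16.png

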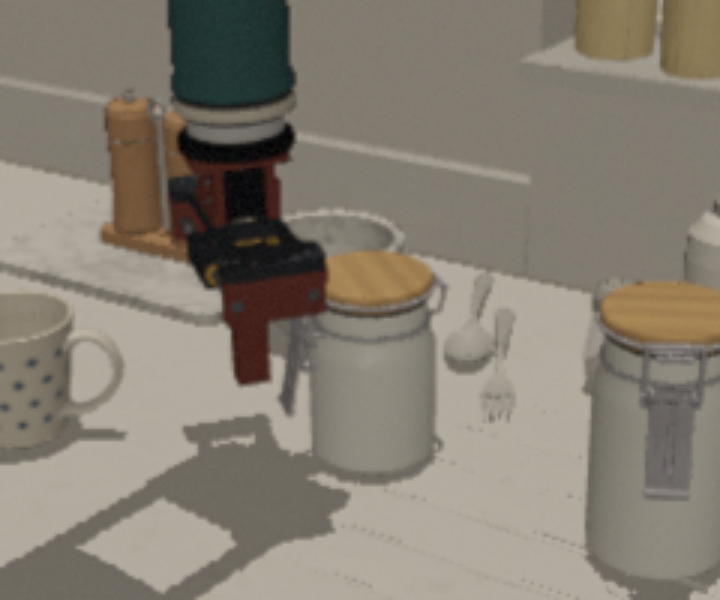

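The lever has snapped home: it hangs beside the wall at (292,375) in the crop, and there's no force on the tool. Backing off, outward a little and then up.

```bash
python3 -m creep '[{"x":-0.5,"y":0,"z":0,"spin":0},{"x":-0.5,"y":0,"z":-1,"spin":0},{"x":0,"y":0,"z":-2,"spin":0},{"x":0,"y":0,"z":-3,"spin":0},{"x":0,"y":0,"z":-4,"spin":0}]'; python3 -m creep '[{"x":0,"y":0,"z":-4,"spin":0},{"x":0,"y":0,"z":-4,"spin":0},{"x":0,"y":0,"z":-4,"spin":0},{"x":0,"y":0,"z":0,"spin":0},{"x":0,"y":0,"z":0,"spin":0}]'; python3 w.py
python3 - <<'E'
from h import *
np.set_printoptions(precision=3,suppress=True)
cv2.imwrite('pics/c17.png',cv2.resize(camera('scene')[130:330,200:440],None,fx=3,fy=3)); 
cv2.imwrite('pics/s17.png',cv2.resize(camera('side')[150:350,220:460],None,fx=3,fy=3)); 
for l in('lever_pivot','lever_tip','jar','lid_front','mug'):
    a=tip_of(l,'scene');b=tip_of(l,'side')
    if a and b: print(l,tri([ray('scene',a[0]['centre']),ray('side',b[0]['centre'])]))
    else: print(l,a[:1],b[:1])
E
```

```text
t: 14.1
tool_pos: [0.4656, 0.0043, 0.1778]
tool_rot: [0.942, -0.336, 0.001, 0.002]
ft_force: [0.9, 0.1, 0.7]
opening: 0.0002
t: 14.6
tool_pos: [0.4646, 0.0064, 0.3124]
tool_rot: [0.942, -0.336, 0.008, 0.001]
ft_force: [-1.0, 1.2, -0.6]
opening: 0.0007
t 14.6 jar mm -109.41031247011689 -2.379885596665088 tipz 301.3517849583008 F u,v,z -1.5551846064991885 0.33685624314697504 -0.5709095505912335 yawerr -0.16722050100115912 tilt [ 0.015 -0.004]
lever_pivot (array([ 0.513, -0.027,  0.105]), [np.float64(0.0020377176533452157), np.float64(0.002037717653345244)])
lever_tip (array([ 0.507, -0.017,  0.042]), [np.float64(0.001920090945848042), np.float64(0.0019200909458480062)])
jar (array([ 0.547, -0.061, -0.003]), [np.float64(0.005298003219869147), np.float64(0.005298003219869171)])
lid_front (array([ 0.518, -0.04 ,  0.14 ]), [np.float64(0.002545140548616214), np.float64(0.002545140548616142)])
mug (array([0.448, 0.168, 0.001]), [np.float64(0.0024705018220249125), np.float64(0.0024705018220249823)])
```

View pics/c17.png

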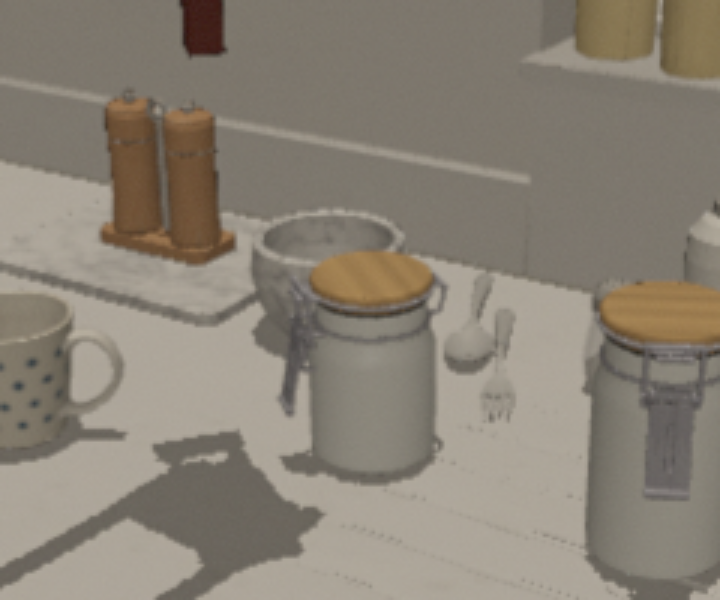

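View pics/s17.png

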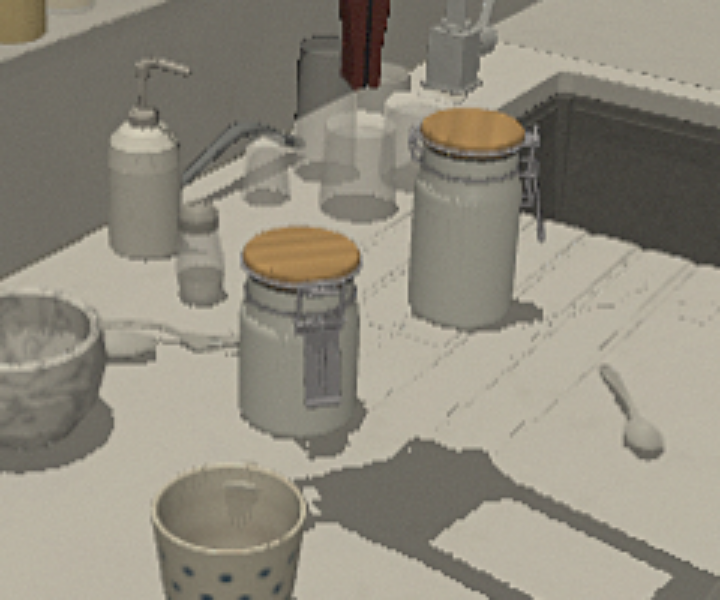

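```bash
python3 -c "
from workcell import *
print(close_job())"
```

```text
the job is handed in; nothing more can be done
None
```

The open jar is now shut and clipped, and I handed the job in at about 15 s of the 42 s allowed. I pushed the lid over and down with closed fingertips, then pressed the clip lever past centre until it snapped home.

**Final checks**
- **Lid:** it lies flat. The fingertips met firm resistance at 137 mm, the stated shut height.
- **Lever:** its tip measured 42 mm above the worktop, against about 45 mm expected at its stop. It hangs beside the jar wall, and the wire loop is on the catch.
- **Surroundings:** the jar is standing where it was to within about 5 mm of camera error. The bystanders visible in the final pictures look unmoved; of these I re-measured only the mug, which hadn't moved.
- **Robot:** the arm is raised clear and touching nothing.

**What went less well**
- **First lever press:** the finger drifted about 12 mm inward and met about 19 N, probably against the wire loop or the lever root. I lifted off, re-centred and repeated it; the lever had sprung back and nothing had shifted.
- **Brief force peaks:** closing the lid peaked at about 22 N on the fingertips, and the second lever press at about 18 N, with 3–6 N once it settled.

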